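Load the reagent tray for the sequencing run

TASK

Load the reagent tray for the next sequencing run: set each of the four bottles with blue, red, green and yellow caps upright into the tray insert of its own colour, fully down inside the collar, and let go. Set the bottles down rather than dropping them, tip none over, and leave the spare black-capped bottle where it stands.

Things in the scene. Friction and masses are not known exactly. Their poses are not given: they have to be found in the camera images.
- bottle_blue: Loose round reagent bottle, brown (amber glass) body, blue screw cap (does not come off), label with blue band; upright on the bench at the start. Body diameter 56, overall height 112; cap diameter 44, height 26 (the top of the bottle), narrower neck below it; grip across the cap about 10 below its top. 0.07-0.35 kg. Origin: centre of underside, z up. Sizes in mm.
- bottle_red: Loose round reagent bottle, brown (amber glass) body, red screw cap (does not come off), label with red band; upright on the bench at the start. Body diameter 46, overall height 96; cap diameter 34, height 22 (the top of the bottle), narrower neck below it; grip across the cap about 10 below its top. 0.07-0.35 kg. Origin: centre of underside, z up. Sizes in mm.
- bottle_green: Loose round reagent bottle, white plastic body, green screw cap (does not come off), label with green band; upright on the bench at the start. Body diameter 44, overall height 90; cap diameter 38, height 20 (the top of the bottle), narrower neck below it; grip across the cap about 10 below its top. 0.07-0.35 kg. Origin: centre of underside, z up. Sizes in mm.
- bottle_yellow: Loose round reagent bottle, white plastic body, yellow screw cap (does not come off), label with yellow band; upright on the bench at the start. Body diameter 52, overall height 104; cap diameter 38, height 22 (the top of the bottle), narrower neck below it; grip across the cap about 10 below its top. 0.07-0.35 kg. Origin: centre of underside, z up. Sizes in mm.
- bottle_black: Spare, stays where it is. Loose round reagent bottle, white plastic body, black screw cap (does not come off), label with black band; upright on the bench at the start. Body diameter 50, overall height 100; cap diameter 36, height 22 (the top of the bottle), narrower neck below it; grip across the cap about 10 below its top. 0.07-0.35 kg. Origin: centre of underside, z up. Sizes in mm.
- insert_blue: Fixed insert: one of four dark 92 square plates, two by two 96 apart, in any order, in a steel tray 208 square. Blue round collar and floor: recess inner diameter 68, wall 5, for the blue bottle (56). Origin: centre of plate underside, 6 above the bench, z up. Recess floor 6 above origin, rim top 18 above origin. Sizes in mm.
- insert_red: Fixed insert: one of four dark 92 square plates, two by two 96 apart, in any order, in a steel tray 208 square. Red round collar and floor: recess inner diameter 58, wall 5, for the red bottle (46). Origin: centre of plate underside, 6 above the bench, z up. Recess floor 6 above origin, rim top 18 above origin. Sizes in mm.
- insert_green: Fixed insert: one of four dark 92 square plates, two by two 96 apart, in any order, in a steel tray 208 square. Green round collar and floor: recess inner diameter 56, wall 5, for the green bottle (44). Origin: centre of plate underside, 6 above the bench, z up. Recess floor 6 above origin, rim top 18 above origin. Sizes in mm.
- insert_yellow: Fixed insert: one of four dark 92 square plates, two by two 96 apart, in any order, in a steel tray 208 square. Yellow round collar and floor: recess inner diameter 64, wall 5, for the yellow bottle (52). Origin: centre of plate underside, 6 above the bench, z up. Recess floor 6 above origin, rim top 18 above origin. Sizes in mm.

How it is judged:
At the end, for the whole second after the job is handed in: Each of the four colour-capped bottles stands in the insert of its own colour: axis within 9 mm of the insert's centre, underside within 3 mm of the recess floor, upright within 0.08 rad (about 4.5 degrees), at rest and released. The black-capped bottle is upright, within 20 mm of where it was (horizontal distance between bottle_blue and insert_blue below 0.009 m and z of bottle_blue in the frame of insert_blue below 0.009 m and angle between each of bottle_blue, bottle_red, bottle_green, bottle_yellow, bottle_black's own z axis and vertical below 0.08 rad and linear speed of each of bottle_blue, bottle_red, bottle_green, bottle_yellow below 0.02 m/s and contact force between each of bottle_blue, bottle_red, bottle_green, bottle_yellow and the fingers below 0.05 N and horizontal distance between bottle_red and insert_red below 0.009 m and z of bottle_red in the frame of insert_red below 0.009 m and horizontal distance between bottle_green and insert_green below 0.009 m and z of bottle_green in the frame of insert_green below 0.009 m and horizontal distance between bottle_yellow and insert_yellow below 0.009 m and z of bottle_yellow in the frame of insert_yellow below 0.009 m and distance of bottle_black from where it was at the start of the episode below 0.02 m); the robot touches nothing.
It fails at once if a bottle is tipped or knocked over (angle between any of bottle_blue, bottle_red, bottle_green, bottle_yellow, bottle_black's own z axis and vertical above 0.6 rad).
It fails at once if the spare black-capped bottle is moved from its place (20 mm) (distance of bottle_black from where it was at the start of the episode above 0.02 m).
It fails at once if a bottle is dropped into its insert (faster than 0.5 m/s within 30 mm of the floor of the recess) instead of being set down ((horizontal distance between bottle_blue and insert_blue below 0.03 m and z of bottle_blue in the frame of insert_blue below 0.036 m and linear speed of bottle_blue above 0.5 m/s) or (horizontal distance between bottle_red and insert_red below 0.03 m and z of bottle_red in the frame of insert_red below 0.036 m and linear speed of bottle_red above 0.5 m/s) or (horizontal distance between bottle_green and insert_green below 0.03 m and z of bottle_green in the frame of insert_green below 0.036 m and linear speed of bottle_green above 0.5 m/s) or (horizontal distance between bottle_yellow and insert_yellow below 0.03 m and z of bottle_yellow in the frame of insert_yellow below 0.036 m and linear speed of bottle_yellow above 0.5 m/s)).
It also fails if it takes over 120 s, if anything falls off the work surface, if the arm or the gripper's body presses on something with over 40 N, if the wrist force passes 120 N, or if a joint passes its speed limit or range.

ROBOT

A 6-joint arm with a two-finger parallel gripper is mounted at the origin on the work surface. World frame = base frame: x ahead of the robot, y to its left, z up, the work surface at z = 0. Lengths are in m, angles in rad, forces in N, time in s.
With the tool pointing down it reaches from about 0.325 to 0.775 m from the base axis. Payload 9.3 kg.
Tool frame: the origin (TCP) lies at the very end of the fingers, on their centre line; the grasp point (between the pads) lies 19 mm behind it (ctrl.hold_point_z is the distance from the TCP to the grasp point, in m); z points along the fingers, x is the direction in which the jaws open and shut, and the axes are right-handed (so a half turn about z gives the same grasp; the last joint's range is limited). The gripper opens to 85 mm and grips with 20 to 120 N. Pads are 22 mm wide; open, the fingers measure 114 mm over their backs; the gripper's body (76 mm by 85 mm) begins 54 mm behind the grasp point. The pads swing forward as they close: fully open they stand 13 mm farther back than shut.
Start: joints at [0.992, 0.259, 0.021, 1.334, 0, 1.418], TCP at [0.227, 0.501, 0.231] pointing down, gripper open.
Joint ranges: [-3.04, 3.04], [-0.91, 1.82], [-1.04, 1.36], [-1.92, 1.95], [-1.52, 1.45], [-3.14, 3.14]. Speed limits (rad/s): [2.22, 2.22, 2.79, 3.14, 3.14, 3.14].

INTERFACE

Orientations are given as a unit quaternion [w, x, y, z].
In Python, from rig import sensors, viewer, ctrl gives the robot as it stands. The module is installed in compiled form; this text tells all that it offers.
- The arm moves only by the shell command python3 -m jog 'ROWS' [FORCE]. ROWS is JSON, a list of rows, each an object of numbers: "jaw": the gripper command: -1 is fully open, 1 is shut, values between are in proportion; "dx", "dy", "dz": the shift along the tool's x, y, z in cm; "twist": the turn about the tool's z in degrees. In form: [{"jaw": .., "dx": .., "dy": .., "dz": .., "twist": ..}, ...]. A call has 1 to 5 rows; each row shifts and turns the commanded pose from where the row before left it, along the tool's axes as they then stand; what a row does not reach is not made up. A row lasts 1/8 s, in which the tool goes at most 62.5 mm and 10.7 degrees, less where a joint would pass 70% of its speed; a pose out of reach is approached as far as the arm can. A call is refused whole if a number of a shift passes 6.25 or a number of a turn 10.7, either way. A call with a gripper value outside its range is refused whole. The fingers move at their own pace and stop on an object; FORCE is the grip in N (left out, the last holds). Time passes only in rows, so rows that do not move let the fingers close. It gives the time, the measured TCP pose, the force and the opening at its end, in the units of the state.
- sensors.read_state(): the state, without advancing time (a new reading comes with each control period).
- viewer.camera(name): name is "scene" or "top" or "wrist"; returns a dict with "image" (480x640x3 uint8, blue, green, red), "z_map" (480x640 float32, m along the optical axis (not along the pixel's ray), 0 where there is no reading), "fx", "fy", "cx", "cy" (pixels), "origin" and "attitude" of the camera in the world; the wrist camera has in their place "T_tool_cam" (4x4, takes a point from camera to tool coordinates, whose origin is the TCP and whose axes are the tool frame's). Camera axes: x right, y up, looking along -z (the intrinsics and any distortion apply to the point x, -y, -z); pixel columns grow to the right and rows downward; lengths in m; the calibration is good to about 2 mm. A picture is of the moment at which its call begins: read the wrist's pose just before it.
- ctrl.hand_in(): hands the job in, once; it reports no verdict.
The state is a dict: "t": time; "q": joint angles; "joint_vel": joint speeds; "tau": joint torques, N m; "position": TCP position; "tcp_rot": TCP orientation; "force": force on the tool from outside, world axes, zero at the start; "torque": the same for the moment, N m; "width": finger opening in m.
Only numpy, scipy, OpenCV 4.12 (cv2) and the standard library are available. Lean on these libraries where they do the work, as an engineer would, in place of code of your own. Each camera call takes 0.05 s, during which the arm holds its last target. There are 200 camera calls.

## Working session

There is one attempt and no reset: what is moved stays moved. The work goes in short steps, Python scripts to look and compute and a shell command to move; the robot and the scene stay as the last step left them, time stands still between calls to the robot, and variables do not carry over. Pictures are saved under pics/ and viewed, about 12 in all and at most 16, crops included, and the job is handed in when it is done.

```bash
mkdir -p pics; python3 - <<'E'
from rig import sensors, viewer, ctrl
import cv2
s=sensors.read_state(); print({k:s[k] for k in('t','position','tcp_rot','force','width')}, ctrl.hold_point_z)
for n in('top','scene'):
    c=viewer.camera(n); cv2.imwrite(f'pics/{n}0.png',c['image'])
    print(n,{k:c[k] for k in c if k not in('image','z_map')})
E
```

```text
{'t': 0.0, 'position': array([0.2270165 , 0.50065465, 0.23069031]), 'tcp_rot': array([ 2.54964958e-04,  8.40557870e-01,  5.41721385e-01, -5.85098765e-04]), 'force': array([ 0.01929231,  0.91450407, -0.43972249]), 'width': 0.08522739023875946} 0.0187
top {'fx': 616.9201157040761, 'fy': 616.9201157040761, 'cx': 314.83098175952813, 'cy': 231.55924864594098, 'origin': array([ 0.38073244, -0.04388204,  1.31558442]), 'attitude': array([-0.70382203, -0.0474499 ,  0.04182285,  0.70755488])}
scene {'fx': 447.9012295785645, 'fy': 447.9012295785645, 'cx': 322.8014647170328, 'cy': 239.8476872621921, 'origin': array([ 0.96983838, -0.27945723,  0.73151853]), 'attitude': array([0.80999235, 0.26379196, 0.15837515, 0.49924294])}
```

View pics/top0.png

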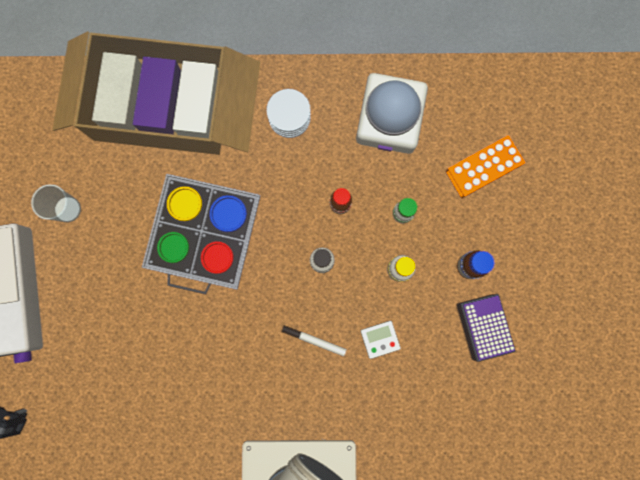

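View pics/scene0.png

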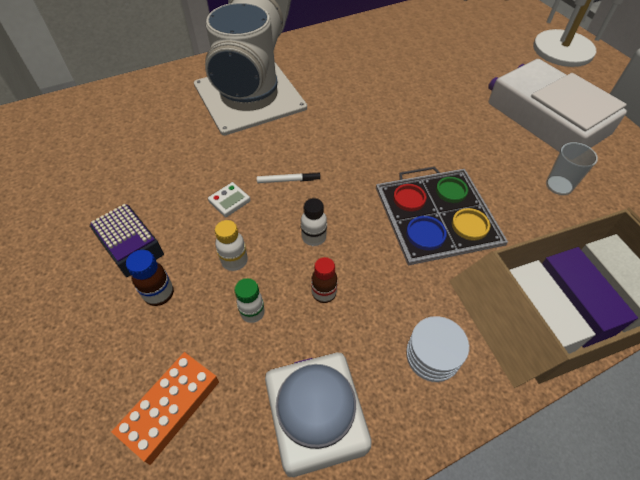

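The top view shows the caps at about red (342,196), green (407,208), yellow (405,266), blue (482,263) and black (321,257). The inserts are at yellow (184,204), blue (228,213), green (173,248) and red (217,257). The scene view agrees, with all bottles upright.

```bash
cat > h.py <<'E'
import numpy as np, cv2
from scipy.spatial.transform import Rotation as R
from rig import sensors, viewer
H=dict(blue=.112,red=.096,green=.090,yellow=.104,black=.1)
def rot(q): return R.from_quat(q,scalar_first=True).as_matrix()
def cam(n):
    s=sensors.read_state(); c=viewer.camera(n)
    if n=='wrist':
        T=np.eye(4);T[:3,:3]=rot(s['tcp_rot']);T[:3,3]=s['position'];T=T@c['T_tool_cam'];c['Rw'],c['o']=T[:3,:3],T[:3,3]
    else: c['Rw'],c['o']=rot(c['attitude']),c['origin']
    return c
def ray(c,u,v,z):
    d=c['Rw']@np.array([(u-c['cx'])/c['fx'],-(v-c['cy'])/c['fy'],-1]); return c['o']+d*(z-c['o'][2])/d[2]
def blobs(img,col,amin=60):
    h,s,v=cv2.split(cv2.cvtColor(img,cv2.COLOR_BGR2HSV))
    r=dict(blue=(108,125),green=(50,85),yellow=(22,33),red=(0,5))[col]
    m=(h>=r[0])&(h<=r[1])
    if col=='red': m|=h>=175
    m=(m&(s>150)&(v>70)).astype(np.uint8)
    n,l,st,ce=cv2.connectedComponentsWithStats(m)
    return [(ce[i].round(1),st[i].tolist()) for i in range(1,n) if st[i,4]>=amin]
def to_tool(p):
    "cm shift in tool axes from present TCP to world point p"
    s=sensors.read_state(); return 100*rot(s['tcp_rot']).T@(np.array(p)-s['position'])
E
python3 - <<'E'
from h import *
for n in('top','scene'):
    c=cam(n)
    for col in('blue','red','green','yellow'):
        for ce,st in blobs(c['image'],col):
            print(n,col,ce,st,'cap',ray(c,*ce,H[col])[:2].round(4),'ins',ray(c,*ce,.015)[:2].round(4))
c=cam('top');print('black',ray(c,322,256,.1))
print(rot(sensors.read_state()['tcp_rot']).round(3))
c=cam('wrist');print({k:c[k] for k in('T_tool_cam','fx','cx','cy')})
E
```

```text
top blue [227.5 213.2] [210, 196, 36, 36, 1035] cap [0.5712 0.1378] ins [0.5866 0.1524]
top blue [481.7 262.2] [471, 252, 23, 22, 399] cap [ 0.4715 -0.3598] ins [ 0.4788 -0.3852]
top red [341.2 196.3] [333, 188, 18, 17, 233] cap [ 0.6067 -0.0878] ins [ 0.6217 -0.0907]
top red [216.5 257.1] [201, 241, 32, 33, 834] cap [0.4857 0.1609] ins [0.4927 0.1745]
top green [407.4 207. ] [399, 198, 18, 19, 246] cap [ 0.5851 -0.2208] ins [ 0.5976 -0.2316]
top green [172.6 247. ] [157, 232, 31, 31, 715] cap [0.5069 0.2502] ins [0.5147 0.2681]
top yellow [183.8 203.3] [166, 186, 36, 35, 990] cap [0.593  0.2265] ins [0.6086 0.2464]
top yellow [405.1 265.9] [395, 257, 21, 19, 301] cap [ 0.4656 -0.2115] ins [ 0.4719 -0.2238]
scene blue [426.2 231.9] [407, 216, 40, 33, 944] cap [0.6374 0.0941] ins [0.5853 0.1526]
scene blue [139.3 261. ] [126, 249, 29, 25, 531] cap [ 0.4759 -0.363 ] ins [ 0.3986 -0.3761]
scene red [409.5 196.6] [394, 184, 33, 27, 701] cap [0.5455 0.1232] ins [0.4915 0.1745]
scene red [324.4 267.9] [315, 257, 20, 23, 372] cap [ 0.6151 -0.0922] ins [ 0.5699 -0.0683]
scene green [451.3 190.4] [438, 182, 29, 17, 320] cap [0.5642 0.2078] ins [0.5167 0.2648]
scene green [246.  288.3] [235, 279, 23, 20, 341] cap [ 0.5895 -0.223 ] ins [ 0.545  -0.2164]
scene yellow [227.4 237.1] [217, 231, 21, 12, 154] cap [ 0.4882 -0.2163] ins [ 0.4199 -0.2074]
black [ 0.48638536 -0.04849386  0.1       ]
[[ 0.413  0.911 -0.   ]
 [ 0.911 -0.413 -0.   ]
 [-0.001 -0.    -1.   ]]
{'T_tool_cam': array([[ 9.99999988e-01, -2.45612224e-05,  1.53670214e-04,
         3.80485648e-04],
       [ 1.78155000e-05, -9.62906470e-01, -2.69835376e-01,
        -6.92975635e-02],
       [ 1.54597530e-04,  2.69835375e-01, -9.62906458e-01,
        -1.41981565e-01],
       [ 0.00000000e+00,  0.00000000e+00,  0.00000000e+00,
         1.00000000e+00]]), 'fx': 391.78265482350525, 'cx': 325.528564426271, 'cy': 242.32677258339237}
```

```bash
A='x'; 
python3 -m jog '[{"jaw":-1,"dx":-1.6,"dy":2.4},{"jaw":-1,"dx":-3.2,"dy":4.9},{"jaw":-1,"dx":-3.2,"dy":4.9},{"jaw":-1,"dx":-3.2,"dy":4.9},{"jaw":-1,"dx":-3.2,"dy":4.9}]' 40
python3 -m jog '[{"jaw":-1,"dx":-3.2,"dy":4.9},{"jaw":-1,"dx":-3.2,"dy":4.9},{"jaw":-1,"dx":-3.2,"dy":4.9},{"jaw":-1,"dx":-3.2,"dy":4.9},{"jaw":-1,"dx":-3.2,"dy":4.9}]'
python3 -m jog '[{"jaw":-1,"dx":-3.2,"dy":4.9},{"jaw":-1,"dx":-3.2,"dy":4.9},{"jaw":-1,"dx":-1.6,"dy":2.4},{"jaw":-1},{"jaw":-1}]'
python3 - <<'E'
from h import *
c=cam('wrist');cv2.imwrite('pics/w1.png',c['image'])
for col in('blue','red','green','yellow'):
  for ce,st in blobs(c['image'],col): print(col,ce,st,ray(c,*ce,H[col]).round(4))
print('tool',to_tool([.607,-.088,.072]))
E
```

```text
tool [-37.93144512  58.91581331  15.92049833]$[0]: bad value
$[0]: bad value
$[0]: bad value
```

View pics/w1.png

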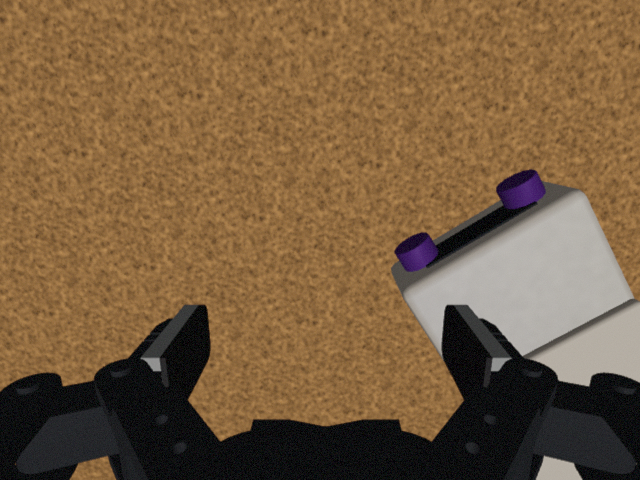

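The calls were refused because every row needs all of its keys. The wrist picture shows the start pose, with the fingers at about (180,380) and (470,380). I'll retry with full rows.

```bash
python3 -m jog '[{"jaw":-1,"dx":-1.6,"dy":2.4,"dz":0,"twist":0},{"jaw":-1,"dx":-3.2,"dy":4.9,"dz":0,"twist":0},{"jaw":-1,"dx":-3.2,"dy":4.9,"dz":0,"twist":0},{"jaw":-1,"dx":-3.2,"dy":4.9,"dz":0,"twist":0},{"jaw":-1,"dx":-3.2,"dy":4.9,"dz":0,"twist":0}]' 40
python3 -m jog '[{"jaw":-1,"dx":-3.2,"dy":4.9,"dz":0,"twist":0},{"jaw":-1,"dx":-3.2,"dy":4.9,"dz":0,"twist":0},{"jaw":-1,"dx":-3.2,"dy":4.9,"dz":0,"twist":0},{"jaw":-1,"dx":-3.2,"dy":4.9,"dz":0,"twist":0},{"jaw":-1,"dx":-3.2,"dy":4.9,"dz":0,"twist":0}]'
python3 -m jog '[{"jaw":-1,"dx":-3.2,"dy":4.9,"dz":0,"twist":0},{"jaw":-1,"dx":-1.6,"dy":2.4,"dz":0,"twist":0},{"jaw":-1,"dx":0,"dy":0,"dz":0,"twist":0}]'
python3 - <<'E'
from h import *
c=cam('wrist');cv2.imwrite('pics/w2.png',c['image'])
for col in('blue','red','green','yellow'):
  for ce,st in blobs(c['image'],col): print(col,ce,st,ray(c,*ce,H[col]).round(4))
print('tool',to_tool([.607,-.088,.072]))
E
```

```text
t: 0.98
position: [0.3687, 0.2773, 0.2315]
tcp_rot: [0.0, 0.84, 0.542, 0.0]
force: [0.7, 1.5, 0.4]
width: 0.0855
t: 1.6
position: [0.5259, 0.0301, 0.2314]
tcp_rot: [0.0, 0.841, 0.542, 0.0]
force: [0.5, 1.0, 0.5]
width: 0.0856
t: 1.98
position: [0.5724, -0.0438, 0.2304]
tcp_rot: [-0.0, 0.841, 0.541, -0.0]
force: [-0.8, -0.1, -0.2]
width: 0.0853
blue [535.7 130.9] [488, 84, 95, 95, 6541] [0.5644 0.108  0.112 ]
red [526.1  24.9] [484, 0, 91, 59, 4313] [0.5025 0.1284 0.096 ]
red [301.4 248.8] [276, 244, 46, 20, 92] [ 0.577  -0.0651  0.096 ]
red [292.  290.3] [269, 266, 47, 49, 1747] [ 0.6037 -0.0857  0.096 ]
green [628.6  11.2] [613, 0, 27, 29, 561] [0.5221 0.1937 0.09  ]
green [128.5 330.6] [108, 309, 45, 45, 1289] [ 0.5826 -0.2212  0.09  ]
yellow [622.5 113.2] [600, 67, 40, 88, 2704] [0.5788 0.1663 0.104 ]
yellow [115.3 178.5] [90, 153, 36, 60, 322] [ 0.4774 -0.1573  0.104 ]
yellow [ 47.9 193.5] [12, 166, 73, 58, 3253] [ 0.4668 -0.2051  0.104 ]
tool [-2.67708684  5.10940656 15.86640136]
```

View pics/w2.png

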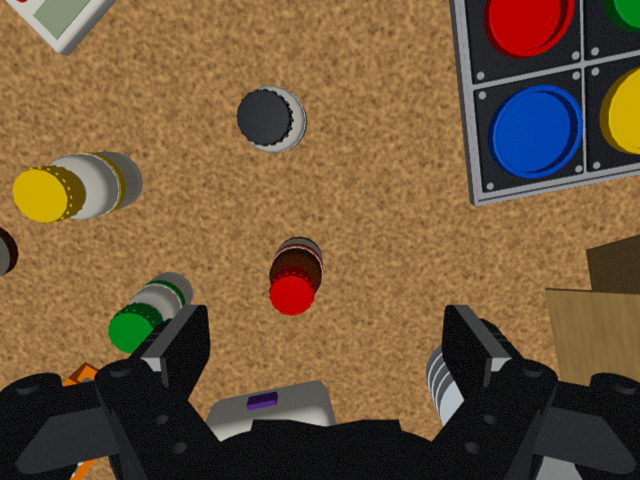

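The wrist view shows the red cap centre at (292,290) with its body just behind it at (297,260), upright. That gives about (0.605,-0.087), which agrees with the top view. Next I move in, descend and grip.

```bash
python3 -m jog '[{"jaw":-1,"dx":-1.3,"dy":2.4,"dz":1,"twist":0},{"jaw":-1,"dx":-1.3,"dy":2.4,"dz":3.5,"twist":0},{"jaw":-1,"dx":0,"dy":0,"dz":5,"twist":0},{"jaw":-1,"dx":0,"dy":0,"dz":5,"twist":0},{"jaw":-1,"dx":0,"dy":0,"dz":2,"twist":0}]' 40
python3 -m jog '[{"jaw":-1,"dx":0,"dy":0,"dz":0,"twist":0},{"jaw":-1,"dx":0,"dy":0,"dz":0,"twist":0}]'
python3 - <<'E'
from h import *
print('tool',to_tool([.605,-.087,.065]))
E
```

```text
t: 2.65
position: [0.6032, -0.0847, 0.0629]
tcp_rot: [-0.002, 0.84, 0.542, -0.001]
force: [0.1, 0.2, 1.0]
width: 0.0852
t: 2.9
position: [0.6054, -0.0853, 0.0673]
tcp_rot: [0.001, 0.84, 0.542, 0.0]
force: [0.7, -0.1, -0.4]
width: 0.0853
tool [-0.16778101  0.02977882  0.23175337]
```

```bash
python3 -m jog '[{"jaw":-0.3,"dx":-0.15,"dy":0,"dz":0.2,"twist":0},{"jaw":0,"dx":0,"dy":0,"dz":0,"twist":0},{"jaw":0.3,"dx":0,"dy":0,"dz":0,"twist":0},{"jaw":1,"dx":0,"dy":0,"dz":0,"twist":0},{"jaw":1,"dx":0,"dy":0,"dz":0,"twist":0}]' 40
python3 -m jog '[{"jaw":1,"dx":0,"dy":0,"dz":0,"twist":0},{"jaw":1,"dx":0,"dy":0,"dz":0,"twist":0},{"jaw":1,"dx":0,"dy":0,"dz":0,"twist":0}]'
python3 -m jog '[{"jaw":1,"dx":0,"dy":0,"dz":-2,"twist":0},{"jaw":1,"dx":0,"dy":0,"dz":-4,"twist":0},{"jaw":1,"dx":0,"dy":0,"dz":-5,"twist":0},{"jaw":1,"dx":0,"dy":0,"dz":-5,"twist":0},{"jaw":1,"dx":0,"dy":0,"dz":0,"twist":0}]'
python3 - <<'E'
from h import *
for n in('wrist','scene'):
  c=cam(n)
  cv2.imwrite(f'pics/{n}3.png',c['image'])
  for col in('blue','red','green','yellow'):
   for ce,st in blobs(c['image'],col): print(n,col,ce,st,ray(c,*ce,.015).round(4))
print('tool',to_tool([.4925,.1745,.2]))
E
```

```text
t: 3.52
position: [0.6044, -0.0869, 0.0649]
tcp_rot: [0.0, 0.841, 0.542, 0.0]
force: [-1.5, -1.0, 6.0]
width: 0.0332
t: 3.9
position: [0.6044, -0.0869, 0.0649]
tcp_rot: [0.0, 0.841, 0.542, 0.0]
force: [-1.0, 0.5, 6.3]
width: 0.0329
t: 4.53
position: [0.6054, -0.0871, 0.228]
tcp_rot: [0.002, 0.841, 0.542, 0.002]
force: [-0.7, -0.8, -3.1]
width: 0.0325
wrist blue [577.   69.5] [526, 18, 103, 103, 8025] [0.5843 0.1539 0.015 ]
wrist red [324.5 252.3] [279, 244, 92, 32, 421] [ 0.6429 -0.1046  0.015 ]
wrist red [325.4 351.8] [275, 292, 102, 118, 9508] [ 0.7405 -0.1479  0.015 ]
wrist green [154.2 275.7] [130, 251, 51, 48, 1771] [ 0.5966 -0.264   0.015 ]
wrist yellow [ 68.5 120.7] [32, 89, 75, 64, 3682] [ 0.443  -0.2567  0.015 ]
wrist yellow [138.  123.1] [118, 90, 29, 67, 301] [ 0.4695 -0.2031  0.015 ]
scene blue [426.2 231.8] [407, 216, 40, 32, 948] [0.5851 0.1528 0.015 ]
scene blue [139.7 262.3] [126, 249, 29, 30, 597] [ 0.4018 -0.3762  0.015 ]
scene red [409.5 196.7] [394, 184, 33, 27, 709] [0.4917 0.1743 0.015 ]
scene red [326.2 207.3] [314, 194, 25, 28, 538] [0.4388 0.0026 0.015 ]
scene red [325.8 239.3] [311, 233, 30, 10, 63] [ 0.5117 -0.0356  0.015 ]
scene green [451.2 190.5] [438, 183, 29, 16, 316] [0.5169 0.2645 0.015 ]
scene green [246.  288.4] [235, 279, 23, 20, 346] [ 0.5452 -0.2165  0.015 ]
scene yellow [226.2 231.5] [216, 221, 22, 22, 363] [ 0.4057 -0.2048  0.015 ]
tool [ 19.18471157 -20.93410627   2.37596194]
```

View pics/wrist3.png

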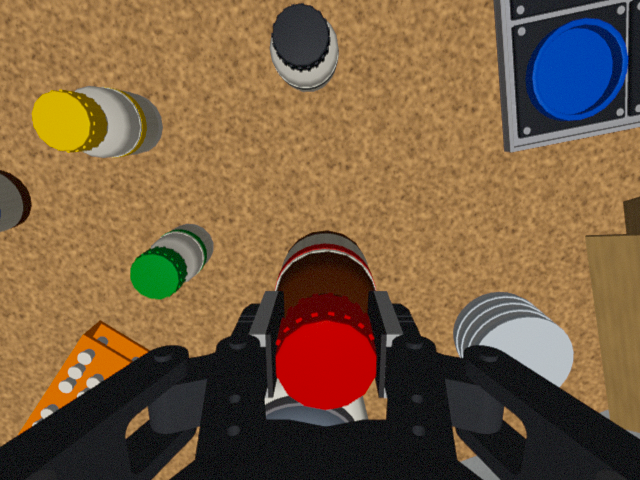

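Red is held upright between the pads, with its cap at (325,352). I carry it over the red insert at (0.492,0.1745).

```bash
python3 -m jog '[{"jaw":1,"dx":1.6,"dy":-1.8,"dz":0,"twist":0},{"jaw":1,"dx":3.5,"dy":-3.8,"dz":0,"twist":0},{"jaw":1,"dx":3.5,"dy":-3.8,"dz":0,"twist":0},{"jaw":1,"dx":3.5,"dy":-3.8,"dz":0,"twist":0},{"jaw":1,"dx":3.5,"dy":-3.8,"dz":0,"twist":0}]'
python3 -m jog '[{"jaw":1,"dx":2.2,"dy":-2.4,"dz":0,"twist":0},{"jaw":1,"dx":1.4,"dy":-1.5,"dz":0,"twist":0},{"jaw":1,"dx":0,"dy":0,"dz":0,"twist":0},{"jaw":1,"dx":0,"dy":0,"dz":0,"twist":0}]'
python3 - <<'E'
from h import *
c=cam('wrist')
cv2.imwrite('pics/w4.png',c['image'])
s=sensors.read_state();print(s['position'])
b=max(blobs(c['image'],'red'),key=lambda b:b[0][1]);print(b)
p=ray(c,*b[0],s['position'][2]+.031);print('cap',p,to_tool(p))
print('tool',to_tool([.4923,.1745,.078]))
E
```

```text
t: 5.25
position: [0.5115, 0.1275, 0.2228]
tcp_rot: [-0.001, 0.84, 0.542, -0.001]
force: [0.4, 0.5, -2.2]
width: 0.033
t: 5.75
position: [0.4925, 0.1744, 0.2235]
tcp_rot: [-0.0, 0.84, 0.542, -0.001]
force: [0.4, -0.6, -1.9]
width: 0.0328
[0.49281901 0.17410762 0.2236372 ]
(array([325.5, 351.5]), [275, 292, 102, 118, 9466])
cap [0.49078926 0.17559713 0.2546372 ] [ 0.04950177 -0.2490253  -3.09982602]
tool [ 0.02490279 -0.05107738 14.56375446]
```

View pics/w4.png

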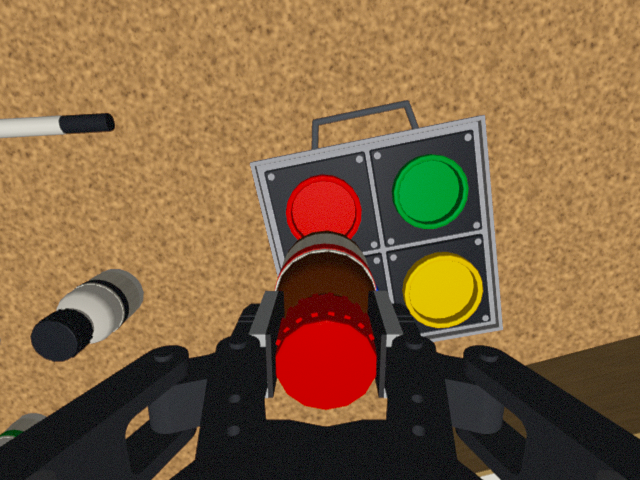

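The empty red insert shows at (324,210), behind the held bottle, and the axes line up laterally. I descend in stages and watch the force.

```bash
python3 -m jog '[{"jaw":1,"dx":0,"dy":0.05,"dz":3,"twist":0},{"jaw":1,"dx":0,"dy":0,"dz":4,"twist":0},{"jaw":1,"dx":0,"dy":0,"dz":3,"twist":0},{"jaw":1,"dx":0,"dy":0,"dz":1.2,"twist":0},{"jaw":1,"dx":0,"dy":0,"dz":1,"twist":0}]'
python3 -m jog '[{"jaw":1,"dx":0,"dy":0,"dz":0.5,"twist":0},{"jaw":1,"dx":0,"dy":0,"dz":0.5,"twist":0},{"jaw":1,"dx":0,"dy":0,"dz":0.5,"twist":0},{"jaw":1,"dx":0,"dy":0,"dz":0,"twist":0},{"jaw":1,"dx":0,"dy":0,"dz":0,"twist":0}]'
python3 -m jog '[{"jaw":1,"dx":0,"dy":0,"dz":0.3,"twist":0},{"jaw":1,"dx":0,"dy":0,"dz":0.3,"twist":0},{"jaw":1,"dx":0,"dy":0,"dz":0,"twist":0}]'
```

```text
t: 6.42
position: [0.494, 0.1738, 0.1022]
tcp_rot: [0.0, 0.841, 0.541, 0.0]
force: [-0.5, -0.0, -1.3]
width: 0.0327
t: 7.05
position: [0.4936, 0.1743, 0.0875]
tcp_rot: [0.0, 0.841, 0.542, 0.0]
force: [0.2, 0.2, -1.4]
width: 0.0327
t: 7.42
position: [0.4934, 0.1742, 0.081]
tcp_rot: [-0.0, 0.841, 0.542, -0.0]
force: [-0.7, -0.2, -1.0]
width: 0.0326
```

```bash
python3 -m jog '[{"jaw":1,"dx":0,"dy":0,"dz":0.2,"twist":0},{"jaw":1,"dx":0,"dy":0,"dz":0.15,"twist":0},{"jaw":1,"dx":0,"dy":0,"dz":0,"twist":0}]'
python3 -m jog '[{"jaw":1,"dx":0,"dy":0,"dz":0.1,"twist":0},{"jaw":1,"dx":0,"dy":0,"dz":0,"twist":0}]'
```

```text
t: 7.8
position: [0.4935, 0.1742, 0.0777]
tcp_rot: [-0.0, 0.841, 0.542, -0.0]
force: [0.9, 0.5, -1.6]
width: 0.0329
t: 8.05
position: [0.4936, 0.1742, 0.0769]
tcp_rot: [0.0, 0.841, 0.542, 0.0]
force: [-0.8, -0.5, -0.0]
width: 0.0327
```

```bash
python3 -m jog '[{"jaw":0,"dx":0,"dy":0,"dz":0.05,"twist":0},{"jaw":-0.3,"dx":0,"dy":0,"dz":0,"twist":0},{"jaw":-0.3,"dx":0,"dy":0,"dz":0,"twist":0},{"jaw":-0.3,"dx":0,"dy":0,"dz":-1,"twist":0},{"jaw":-0.3,"dx":0,"dy":0,"dz":-4,"twist":0}]'
python3 -m jog '[{"jaw":-1,"dx":0,"dy":0,"dz":-5,"twist":0},{"jaw":-1,"dx":-2,"dy":1.5,"dz":-4,"twist":0},{"jaw":-1,"dx":-4,"dy":3,"dz":-1,"twist":0},{"jaw":-1,"dx":-4.4,"dy":3.4,"dz":0,"twist":0},{"jaw":-1,"dx":-4.4,"dy":3.4,"dz":0,"twist":0}]'
python3 -m jog '[{"jaw":-1,"dx":-4.4,"dy":3.4,"dz":0,"twist":0},{"jaw":-1,"dx":-4.4,"dy":3.4,"dz":0,"twist":0},{"jaw":-1,"dx":-4.4,"dy":3.4,"dz":0,"twist":0},{"jaw":-1,"dx":-4,"dy":2.8,"dz":0,"twist":0},{"jaw":-1,"dx":0,"dy":0,"dz":0,"twist":0}]'
python3 - <<'E'
from h import *
c=cam('wrist')
for col in('blue','green','yellow'):
   for ce,st in blobs(c['image'],col,500): print(col,ce,st,ray(c,*ce,H[col]).round(4))
print('tool',to_tool([.584,-.221,.059]))
c=cam('top')
for col in('red','green'):
   for ce,st in blobs(c['image'],col): print('top',col,ce,st,ray(c,*ce,H[col]+.012*(col=='red')).round(4))
E
```

```text
t: 8.68
position: [0.4924, 0.174, 0.1257]
tcp_rot: [-0.001, 0.841, 0.542, -0.002]
force: [-0.3, 0.9, -0.1]
width: 0.0553
t: 9.3
position: [0.5355, -0.0088, 0.2275]
tcp_rot: [0.001, 0.84, 0.542, 0.001]
force: [0.7, 0.4, -0.7]
width: 0.0855
t: 9.93
position: [0.5827, -0.221, 0.2259]
tcp_rot: [-0.0, 0.842, 0.54, -0.0]
force: [-0.4, 0.4, -0.1]
width: 0.0855
blue [ 58.5 175.7] [24, 141, 74, 69, 3661] [ 0.4723 -0.3603  0.112 ]
green [325.6 233.6] [300, 208, 52, 51, 1985] [ 0.5846 -0.2215  0.09  ]
yellow [260.8  65.2] [229, 31, 65, 69, 3347] [ 0.4665 -0.2116  0.104 ]
tool [-0.11426797  0.22561119 16.71902077]
top red [215.  257.1] [201, 242, 32, 32, 648] [0.4847 0.1618 0.108 ]
top green [172.5 246.9] [157, 232, 31, 31, 726] [0.5072 0.2504 0.09  ]
```

```bash
python3 -m jog '[{"jaw":-1,"dx":-0.1,"dy":0.2,"dz":3,"twist":0},{"jaw":-1,"dx":0,"dy":0,"dz":5,"twist":0},{"jaw":-1,"dx":0,"dy":0,"dz":5,"twist":0},{"jaw":-1,"dx":0,"dy":0,"dz":2.7,"twist":0},{"jaw":-1,"dx":0,"dy":0,"dz":0.7,"twist":0}]'
python3 -m jog '[{"jaw":-0.3,"dx":0,"dy":0,"dz":0.2,"twist":0},{"jaw":0,"dx":0,"dy":0,"dz":0,"twist":0},{"jaw":0.3,"dx":0,"dy":0,"dz":0,"twist":0},{"jaw":1,"dx":0,"dy":0,"dz":0,"twist":0},{"jaw":1,"dx":0,"dy":0,"dz":0,"twist":0}]' 40
python3 -m jog '[{"jaw":1,"dx":0,"dy":0,"dz":0,"twist":0},{"jaw":1,"dx":0,"dy":0,"dz":0,"twist":0}]'
```

```text
t: 10.65
position: [0.5833, -0.2175, 0.0613]
tcp_rot: [-0.001, 0.84, 0.542, -0.001]
force: [0.3, 0.4, 0.5]
width: 0.0853
t: 11.28
position: [0.5848, -0.2198, 0.0617]
tcp_rot: [0.001, 0.841, 0.542, 0.001]
force: [-1.0, 0.4, 6.5]
width: 0.0369
t: 11.52
position: [0.5848, -0.2197, 0.0617]
tcp_rot: [0.001, 0.841, 0.542, 0.001]
force: [1.0, 0.2, 6.9]
width: 0.0369
```

```bash
python3 -m jog '[{"jaw":1,"dx":0,"dy":0,"dz":-2,"twist":0},{"jaw":1,"dx":0,"dy":0,"dz":-4,"twist":0},{"jaw":1,"dx":0,"dy":0,"dz":-5,"twist":0},{"jaw":1,"dx":0,"dy":0,"dz":-4,"twist":0},{"jaw":1,"dx":2,"dy":-1.3,"dz":-1.5,"twist":0}]'
python3 -m jog '[{"jaw":1,"dx":4.7,"dy":-3,"dz":0,"twist":0},{"jaw":1,"dx":4.7,"dy":-3,"dz":0,"twist":0},{"jaw":1,"dx":4.7,"dy":-3,"dz":0,"twist":0},{"jaw":1,"dx":4.7,"dy":-3,"dz":0,"twist":0},{"jaw":1,"dx":4.7,"dy":-3,"dz":0,"twist":0}]'
python3 -m jog '[{"jaw":1,"dx":4.7,"dy":-3,"dz":0,"twist":0},{"jaw":1,"dx":4.7,"dy":-3,"dz":0,"twist":0},{"jaw":1,"dx":4.3,"dy":-2.6,"dz":0,"twist":0},{"jaw":1,"dx":2.3,"dy":-1.5,"dz":0,"twist":0},{"jaw":1,"dx":0,"dy":0,"dz":0,"twist":0}]'
python3 - <<'E'
from h import *
c=cam('wrist')
cv2.imwrite('pics/w5.png',c['image'])
s=sensors.read_state();print(s['position'],s['width'])
for b in blobs(c['image'],'green',500):print(b)
print('tool',to_tool([.516,.267,.0737]))
E
```

```text
t: 12.15
position: [0.581, -0.1965, 0.2276]
tcp_rot: [0.002, 0.841, 0.541, 0.001]
force: [0.9, 0.0, -2.0]
width: 0.0368
t: 12.78
position: [0.5393, 0.0828, 0.2245]
tcp_rot: [-0.0, 0.84, 0.542, -0.0]
force: [1.3, 0.6, -1.3]
width: 0.0369
t: 13.4
position: [0.5132, 0.2699, 0.2242]
tcp_rot: [-0.0, 0.84, 0.543, -0.001]
force: [0.2, 0.5, -0.7]
width: 0.0368
[0.51367555 0.26869029 0.22437876] 0.03675695031857316
(array([321.8, 208.3]), [285, 178, 74, 62, 3379])
(array([326. , 354.3]), [270, 305, 112, 99, 8695])
tool [-0.04035713  0.30040174 15.06756844]
```

View pics/w5.png

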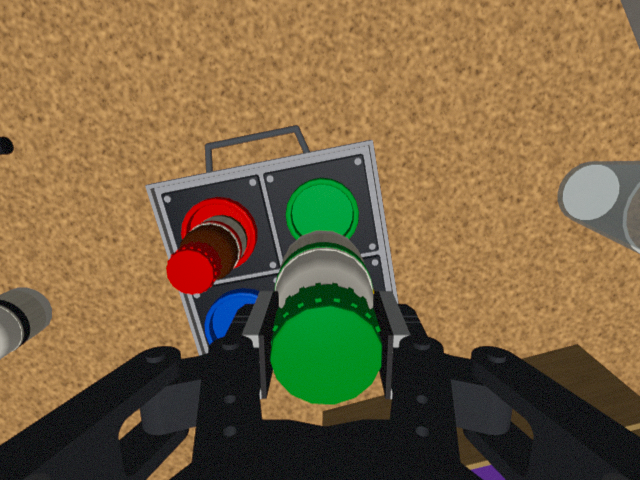

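The red bottle stands in its insert at (230,240). The green bottle is held upright, with its empty insert at (322,215) in line with it. Down with green.

```bash
python3 -m jog '[{"jaw":1,"dx":0,"dy":0.15,"dz":3,"twist":0},{"jaw":1,"dx":0,"dy":0,"dz":4,"twist":0},{"jaw":1,"dx":0,"dy":0,"dz":3.5,"twist":0},{"jaw":1,"dx":0,"dy":0,"dz":1.5,"twist":0},{"jaw":1,"dx":0,"dy":0,"dz":1,"twist":0}]'
python3 -m jog '[{"jaw":1,"dx":0,"dy":0,"dz":0.5,"twist":0},{"jaw":1,"dx":0,"dy":0,"dz":0.5,"twist":0},{"jaw":1,"dx":0,"dy":0,"dz":0.3,"twist":0},{"jaw":1,"dx":0,"dy":0,"dz":0.2,"twist":0},{"jaw":1,"dx":0,"dy":0,"dz":0,"twist":0}]'
python3 - <<'E'
from h import *
print('tool',to_tool([.515,.268,.0737]),sensors.read_state()['force'])
E
```

```text
t: 14.08
position: [0.5165, 0.2665, 0.0951]
tcp_rot: [0.0, 0.841, 0.541, -0.0]
force: [0.5, 0.0, -1.2]
width: 0.0369
t: 14.7
position: [0.5164, 0.2671, 0.0803]
tcp_rot: [0.0, 0.841, 0.542, 0.0]
force: [0.3, 0.6, -1.5]
width: 0.0369
tool [ 0.02474181 -0.1665291   0.66480027] [ 0.27686749  0.55398232 -1.51618814]
```

```bash
python3 -m jog '[{"jaw":1,"dx":0,"dy":-0.1,"dz":0.2,"twist":0},{"jaw":1,"dx":0,"dy":0,"dz":0.2,"twist":0},{"jaw":1,"dx":0,"dy":0,"dz":0.2,"twist":0},{"jaw":1,"dx":0,"dy":0,"dz":0.1,"twist":0},{"jaw":1,"dx":0,"dy":0,"dz":0,"twist":0}]'
python3 -m jog '[{"jaw":1,"dx":0,"dy":0,"dz":0,"twist":0}]'
```

```text
t: 15.32
position: [0.5157, 0.2674, 0.0738]
tcp_rot: [0.0, 0.841, 0.542, 0.0]
force: [-1.1, -1.3, 4.2]
width: 0.0368
t: 15.45
position: [0.5157, 0.2674, 0.0737]
tcp_rot: [0.0, 0.841, 0.542, 0.0]
force: [-1.3, -0.8, 4.9]
width: 0.0371
```

```bash
python3 -m jog '[{"jaw":0,"dx":0,"dy":0,"dz":0,"twist":0},{"jaw":-0.3,"dx":0,"dy":0,"dz":0,"twist":0},{"jaw":-0.3,"dx":0,"dy":0,"dz":0,"twist":0},{"jaw":-0.3,"dx":0,"dy":0,"dz":-1,"twist":0},{"jaw":-0.3,"dx":0,"dy":0,"dz":-4,"twist":0}]'
python3 -m jog '[{"jaw":-0.3,"dx":0,"dy":0,"dz":-5,"twist":0},{"jaw":-1,"dx":-2.5,"dy":0.8,"dz":-4,"twist":0},{"jaw":-1,"dx":-5.1,"dy":1.7,"dz":-1.5,"twist":0},{"jaw":-1,"dx":-5.1,"dy":1.7,"dz":0,"twist":0},{"jaw":-1,"dx":-5.1,"dy":1.7,"dz":0,"twist":0}]'
python3 -m jog '[{"jaw":-1,"dx":-5.1,"dy":1.7,"dz":0,"twist":0},{"jaw":-1,"dx":-5.1,"dy":1.7,"dz":0,"twist":0},{"jaw":-1,"dx":-5.1,"dy":1.7,"dz":0,"twist":0},{"jaw":-1,"dx":-5.1,"dy":1.7,"dz":0,"twist":0},{"jaw":-1,"dx":-4.6,"dy":1.5,"dz":0,"twist":0}]'
python3 -m jog '[{"jaw":-1,"dx":-2.5,"dy":0.8,"dz":0,"twist":0},{"jaw":-1,"dx":0,"dy":0,"dz":0,"twist":0},{"jaw":-1,"dx":0,"dy":0,"dz":0,"twist":0}]'
python3 - <<'E'
from h import *
c=cam('wrist')
for col in('blue','green','yellow'):
   for ce,st in blobs(c['image'],col,500): print(col,ce,st,ray(c,*ce,H[col]).round(4))
print('tool',to_tool([.4665,-.2117,.074]))
E
```

```text
t: 16.08
position: [0.5144, 0.2671, 0.1225]
tcp_rot: [-0.0, 0.841, 0.542, -0.002]
force: [0.6, 0.1, 0.6]
width: 0.0556
t: 16.7
position: [0.4954, 0.0796, 0.2293]
tcp_rot: [0.0, 0.84, 0.542, 0.001]
force: [1.1, -0.5, -0.2]
width: 0.0851
t: 17.32
position: [0.4676, -0.1828, 0.2291]
tcp_rot: [0.0, 0.841, 0.542, 0.0]
force: [0.5, 0.3, 0.2]
width: 0.085
t: 17.7
position: [0.465, -0.2065, 0.2287]
tcp_rot: [0.0, 0.841, 0.542, 0.0]
force: [-0.2, -0.0, -0.0]
width: 0.0852
blue [135.1 321.5] [107, 291, 69, 64, 2269] [ 0.4653 -0.3582  0.112 ]
yellow [318.1 235.7] [291, 207, 55, 57, 2387] [ 0.4635 -0.2112  0.104 ]
tool [-0.44719285  0.35681342 15.46257916]
```

```bash
python3 -m jog '[{"jaw":-1,"dx":-0.4,"dy":0.2,"dz":3,"twist":0},{"jaw":-1,"dx":0,"dy":0,"dz":5,"twist":0},{"jaw":-1,"dx":0,"dy":0,"dz":5,"twist":0},{"jaw":-1,"dx":0,"dy":0,"dz":2,"twist":0},{"jaw":-1,"dx":0,"dy":0,"dz":0.5,"twist":0}]'
python3 -m jog '[{"jaw":-0.3,"dx":0,"dy":0,"dz":0,"twist":0},{"jaw":0,"dx":0,"dy":0,"dz":0,"twist":0},{"jaw":0.3,"dx":0,"dy":0,"dz":0,"twist":0},{"jaw":1,"dx":0,"dy":0,"dz":0,"twist":0},{"jaw":1,"dx":0,"dy":0,"dz":0,"twist":0}]' 40
python3 -m jog '[{"jaw":1,"dx":0,"dy":0,"dz":0,"twist":0},{"jaw":1,"dx":0,"dy":0,"dz":0,"twist":0}]'
```

```text
t: 18.38
position: [0.4649, -0.2101, 0.0724]
tcp_rot: [-0.001, 0.84, 0.542, -0.0]
force: [-0.5, 0.6, 0.4]
width: 0.0853
t: 19.0
position: [0.4658, -0.212, 0.0744]
tcp_rot: [0.001, 0.841, 0.542, 0.0]
force: [-1.6, 0.6, 5.9]
width: 0.0371
t: 19.25
position: [0.4657, -0.2119, 0.0744]
tcp_rot: [0.001, 0.841, 0.542, 0.001]
force: [0.3, 0.2, 6.7]
width: 0.0369
```

```bash
python3 -m jog '[{"jaw":1,"dx":0,"dy":0,"dz":-2,"twist":0},{"jaw":1,"dx":0,"dy":0,"dz":-4,"twist":0},{"jaw":1,"dx":0,"dy":0,"dz":-5,"twist":0},{"jaw":1,"dx":0,"dy":0,"dz":-4,"twist":0},{"jaw":1,"dx":2.5,"dy":-0.3,"dz":-1.3,"twist":0}]'
python3 -m jog '[{"jaw":1,"dx":5.3,"dy":-0.7,"dz":0,"twist":0},{"jaw":1,"dx":5.3,"dy":-0.7,"dz":0,"twist":0},{"jaw":1,"dx":5.3,"dy":-0.7,"dz":0,"twist":0},{"jaw":1,"dx":5.3,"dy":-0.7,"dz":0,"twist":0},{"jaw":1,"dx":5.3,"dy":-0.7,"dz":0,"twist":0}]'
python3 -m jog '[{"jaw":1,"dx":5.3,"dy":-0.7,"dz":0,"twist":0},{"jaw":1,"dx":5.3,"dy":-0.7,"dz":0,"twist":0},{"jaw":1,"dx":4.5,"dy":-0.5,"dz":0,"twist":0},{"jaw":1,"dx":2.5,"dy":-0.2,"dz":0,"twist":0},{"jaw":1,"dx":0,"dy":0,"dz":0,"twist":0}]'
python3 - <<'E'
from h import *
c=cam('wrist')
cv2.imwrite('pics/w6.png',c['image'])
s=sensors.read_state();print(s['position'],s['width'])
for b in blobs(c['image'],'yellow',500):print(b)
print('tool',to_tool([.6085,.2465,.0864]))
E
```

```text
t: 19.88
position: [0.4733, -0.1886, 0.239]
tcp_rot: [0.002, 0.841, 0.541, 0.001]
force: [-0.3, -0.6, -1.6]
width: 0.037
t: 20.5
position: [0.5505, 0.07, 0.2365]
tcp_rot: [0.0, 0.841, 0.542, 0.0]
force: [1.1, -0.7, -1.1]
width: 0.0369
t: 21.12
position: [0.6039, 0.2388, 0.2355]
tcp_rot: [-0.0, 0.84, 0.543, -0.0]
force: [-0.2, -0.7, -1.4]
width: 0.037
[0.60372134 0.23772903 0.23574046] 0.03695194154298982
(array([333.9, 198.9]), [293, 170, 80, 65, 3334])
(array([325.4, 340.8]), [269, 277, 114, 126, 11346])
tool [ 1.00755621  0.08481363 14.93321914]
```

View pics/w6.png

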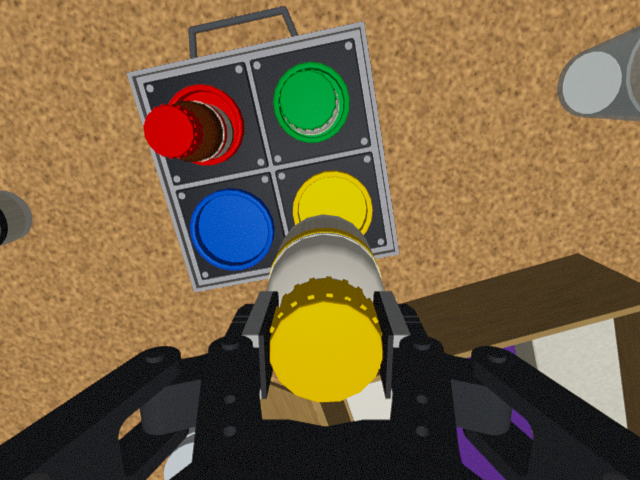

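Red and green stand in their inserts at (210,130) and (310,102). Yellow is held upright with its insert at (333,205), so about 1 cm of +dx is needed. The cardboard box is close by, so I check its height first.

```bash
python3 - <<'E'
from h import *
c=cam('wrist'); v,u=np.mgrid[0:480:4,0:640:4]; z=c['z_map'][::4,::4]
P=np.stack([(u-c['cx'])/c['fx']*z,-(v-c['cy'])/c['fy']*z,-z],-1)@c['Rw'].T+c['o']
rel=np.linalg.norm(P[...,:2]-[.6085,.2465],axis=-1)
m=(z>0)&(v>240)&(u>400)&(P[...,2]>.04)&(P[...,2]<.2)&(rel<.18)
for i in np.argsort(rel[m])[::8][:10]: print(P[m][i].round(3),rel[m][i].round(3),u[m][i],v[m][i])
E
```

```text
[0.731 0.277 0.074] 0.126 428 336
[0.731 0.283 0.078] 0.128 436 336
[0.732 0.285 0.071] 0.129 436 332
[0.731 0.289 0.095] 0.13 448 344
[0.732 0.291 0.053] 0.131 436 320
[0.732 0.292 0.083] 0.132 448 336
[0.733 0.295 0.084] 0.133 452 336
[0.733 0.296 0.091] 0.134 456 340
[0.733 0.3   0.058] 0.136 448 320
[0.733 0.301 0.106] 0.136 468 348
```

The box wall is 12 cm away, so it is clear.

```bash
python3 -m jog '[{"jaw":1,"dx":1.0,"dy":0.1,"dz":2,"twist":0},{"jaw":1,"dx":0,"dy":0,"dz":4,"twist":0},{"jaw":1,"dx":0,"dy":0,"dz":4,"twist":0},{"jaw":1,"dx":0,"dy":0,"dz":1.5,"twist":0},{"jaw":1,"dx":0,"dy":0,"dz":1,"twist":0}]'
python3 -m jog '[{"jaw":1,"dx":0,"dy":0,"dz":0.5,"twist":0},{"jaw":1,"dx":0,"dy":0,"dz":0.5,"twist":0},{"jaw":1,"dx":0,"dy":0,"dz":0.3,"twist":0},{"jaw":1,"dx":0,"dy":0,"dz":0.2,"twist":0},{"jaw":1,"dx":0,"dy":0,"dz":0,"twist":0}]'
python3 - <<'E'
from h import *
print('tool',to_tool([.6085,.2465,.0864]),sensors.read_state()['force'])
E
```

```text
t: 21.85
position: [0.6092, 0.2452, 0.1117]
tcp_rot: [0.0, 0.841, 0.541, 0.0]
force: [-0.4, 0.2, -1.3]
width: 0.0371
t: 22.48
position: [0.6089, 0.246, 0.0963]
tcp_rot: [-0.0, 0.841, 0.542, 0.0]
force: [0.3, 0.0, -1.3]
width: 0.0368
tool [ 0.0280388  -0.06201304  0.98905101] [ 0.33975454  0.01552992 -1.32699971]
```

```bash
python3 -m jog '[{"jaw":1,"dx":0,"dy":0,"dz":0.3,"twist":0},{"jaw":1,"dx":0,"dy":0,"dz":0.3,"twist":0},{"jaw":1,"dx":0,"dy":0,"dz":0.2,"twist":0},{"jaw":1,"dx":0,"dy":0,"dz":0.2,"twist":0},{"jaw":1,"dx":0,"dy":0,"dz":0,"twist":0}]'
python3 -m jog '[{"jaw":1,"dx":0,"dy":0,"dz":0.05,"twist":0},{"jaw":1,"dx":0,"dy":0,"dz":0,"twist":0}]'
```

```text
t: 23.1
position: [0.6091, 0.2459, 0.0865]
tcp_rot: [0.0, 0.841, 0.542, 0.0]
force: [-0.8, -0.1, 1.1]
width: 0.0372
t: 23.35
position: [0.6092, 0.2458, 0.0865]
tcp_rot: [0.0, 0.841, 0.542, 0.0]
force: [-1.4, -1.4, 5.1]
width: 0.0369
```

```bash
python3 -m jog '[{"jaw":0,"dx":0,"dy":0,"dz":0,"twist":0},{"jaw":-0.3,"dx":0,"dy":0,"dz":0,"twist":0},{"jaw":-0.3,"dx":0,"dy":0,"dz":0,"twist":0},{"jaw":-0.3,"dx":0,"dy":0,"dz":-1,"twist":0},{"jaw":-0.3,"dx":0,"dy":0,"dz":-4,"twist":0}]'
python3 -m jog '[{"jaw":-0.3,"dx":0,"dy":0,"dz":-5,"twist":0},{"jaw":-1,"dx":-2.5,"dy":0.5,"dz":-4,"twist":0},{"jaw":-1,"dx":-5.3,"dy":1.1,"dz":-1.5,"twist":0},{"jaw":-1,"dx":-5.3,"dy":1.1,"dz":0,"twist":0},{"jaw":-1,"dx":-5.3,"dy":1.1,"dz":0,"twist":0}]'
python3 -m jog '[{"jaw":-1,"dx":-5.3,"dy":1.1,"dz":0,"twist":0},{"jaw":-1,"dx":-5.3,"dy":1.1,"dz":0,"twist":0},{"jaw":-1,"dx":-5.3,"dy":1.1,"dz":0,"twist":0},{"jaw":-1,"dx":-5.3,"dy":1.1,"dz":0,"twist":0},{"jaw":-1,"dx":-5.3,"dy":1.1,"dz":0,"twist":0}]'
python3 -m jog '[{"jaw":-1,"dx":-5.3,"dy":1.1,"dz":0,"twist":0},{"jaw":-1,"dx":-5.2,"dy":1.1,"dz":0,"twist":0},{"jaw":-1,"dx":-4,"dy":0.7,"dz":0,"twist":0},{"jaw":-1,"dx":0,"dy":0,"dz":0,"twist":0},{"jaw":-1,"dx":0,"dy":0,"dz":0,"twist":0}]'
python3 - <<'E'
from h import *
c=cam('wrist');cv2.imwrite('pics/w7.png',c['image'])
for ce,st in blobs(c['image'],'blue',500): print(ce,st,ray(c,*ce,.112).round(4))
print('tool',to_tool([.472,-.360,.082]))
E
```

```text
t: 23.98
position: [0.6078, 0.2456, 0.1347]
tcp_rot: [-0.001, 0.841, 0.542, -0.002]
force: [0.9, -0.3, -0.8]
width: 0.0554
t: 24.6
position: [0.5671, 0.0613, 0.2419]
tcp_rot: [0.0, 0.84, 0.542, 0.001]
force: [0.9, -0.7, 0.5]
width: 0.0853
t: 25.22
position: [0.5076, -0.203, 0.2417]
tcp_rot: [0.001, 0.841, 0.542, 0.0]
force: [2.2, -0.2, -0.1]
width: 0.0856
t: 25.85
position: [0.4747, -0.3451, 0.2412]
tcp_rot: [0.0, 0.841, 0.542, 0.0]
force: [0.1, 0.1, -0.1]
width: 0.0855
[302.2 236. ] [271, 206, 63, 61, 2513] [ 0.4698 -0.3607  0.112 ]
tool [-1.52274815  0.36334264 15.92493153]
```

View pics/w7.png

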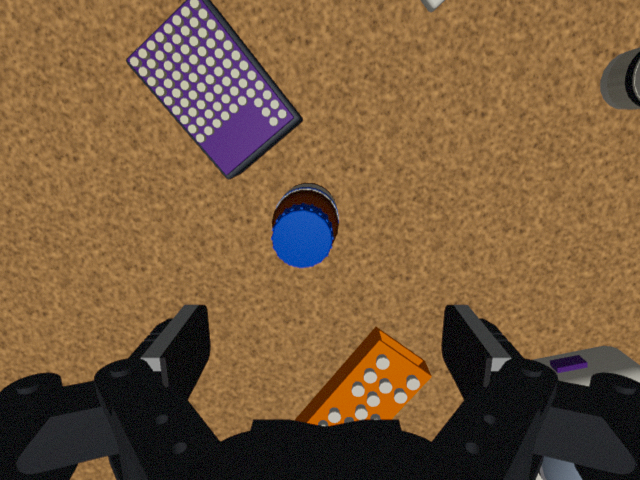

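The blue cap is at (302,237) and nothing stands where the fingers will go. I correct dx by -1.5 and dy by +0.3, then descend and grip.

```bash
python3 -m jog '[{"jaw":-1,"dx":-1.5,"dy":0.3,"dz":2,"twist":0},{"jaw":-1,"dx":0,"dy":0,"dz":5,"twist":0},{"jaw":-1,"dx":0,"dy":0,"dz":5,"twist":0},{"jaw":-1,"dx":0,"dy":0,"dz":3,"twist":0},{"jaw":-1,"dx":0,"dy":0,"dz":0.7,"twist":0}]'
python3 -m jog '[{"jaw":-0.3,"dx":0,"dy":0,"dz":0.2,"twist":0},{"jaw":0,"dx":0,"dy":0,"dz":0,"twist":0},{"jaw":1,"dx":0,"dy":0,"dz":0,"twist":0},{"jaw":1,"dx":0,"dy":0,"dz":0,"twist":0},{"jaw":1,"dx":0,"dy":0,"dz":0,"twist":0}]' 40
python3 -m jog '[{"jaw":1,"dx":0,"dy":0,"dz":0,"twist":0},{"jaw":1,"dx":0,"dy":0,"dz":0,"twist":0}]'
python3 - <<'E'
from h import *
print('tool',to_tool([.5862,.1525,.24]))
E
```

```text
t: 26.52
position: [0.4711, -0.3584, 0.0825]
tcp_rot: [-0.001, 0.84, 0.542, -0.0]
force: [1.1, 0.4, -0.2]
width: 0.0855
t: 27.15
position: [0.4719, -0.3609, 0.0833]
tcp_rot: [0.001, 0.841, 0.542, 0.0]
force: [-0.2, -0.4, 6.4]
width: 0.043
t: 27.4
position: [0.4719, -0.3609, 0.0834]
tcp_rot: [0.001, 0.841, 0.542, 0.0]
force: [-0.1, 0.3, 6.7]
width: 0.0428
tool [ 51.46790173 -10.75979467 -15.72971598]
```

```bash
python3 -m jog '[{"jaw":1,"dx":0,"dy":0,"dz":-2,"twist":0},{"jaw":1,"dx":0,"dy":0,"dz":-4,"twist":0},{"jaw":1,"dx":0,"dy":0,"dz":-5,"twist":0},{"jaw":1,"dx":0,"dy":0,"dz":-4,"twist":0},{"jaw":1,"dx":2.5,"dy":-0.6,"dz":-1.7,"twist":0}]'
python3 -m jog '[{"jaw":1,"dx":5.3,"dy":-1.1,"dz":0,"twist":0},{"jaw":1,"dx":5.3,"dy":-1.1,"dz":0,"twist":0},{"jaw":1,"dx":5.3,"dy":-1.1,"dz":0,"twist":0},{"jaw":1,"dx":5.3,"dy":-1.1,"dz":0,"twist":0},{"jaw":1,"dx":5.3,"dy":-1.1,"dz":0,"twist":0}]'
python3 -m jog '[{"jaw":1,"dx":5.3,"dy":-1.1,"dz":0,"twist":0},{"jaw":1,"dx":5.3,"dy":-1.1,"dz":0,"twist":0},{"jaw":1,"dx":5.3,"dy":-1.1,"dz":0,"twist":0},{"jaw":1,"dx":4.2,"dy":-0.9,"dz":0,"twist":0},{"jaw":1,"dx":2.5,"dy":-0.6,"dz":0,"twist":0}]'
python3 -m jog '[{"jaw":1,"dx":0,"dy":0,"dz":0,"twist":0},{"jaw":1,"dx":0,"dy":0,"dz":0,"twist":0}]'
python3 - <<'E'
from h import *
c=cam('wrist')
cv2.imwrite('pics/w8.png',c['image'])
s=sensors.read_state();print(s['position'],s['width'])
for b in blobs(c['image'],'blue',500):print(b,ray(c,*b[0],.015))
print('tool',to_tool([.5862,.1525,.0954]))
E
```

```text
t: 28.02
position: [0.4763, -0.336, 0.251]
tcp_rot: [0.002, 0.841, 0.541, 0.0]
force: [-0.1, -0.3, -2.1]
width: 0.0429
t: 28.65
position: [0.5349, -0.0682, 0.2483]
tcp_rot: [-0.001, 0.84, 0.542, -0.0]
force: [1.0, -0.4, -2.6]
width: 0.0429
t: 29.28
position: [0.5841, 0.1577, 0.2479]
tcp_rot: [-0.001, 0.84, 0.543, -0.001]
force: [0.1, -0.1, -3.3]
width: 0.043
t: 29.52
position: [0.5844, 0.1547, 0.2483]
tcp_rot: [-0.0, 0.84, 0.542, -0.001]
force: [0.5, -0.1, -3.1]
width: 0.043
[0.58455735 0.15426627 0.24856529] 0.0428778446287079
(array([321.7, 196. ]), [282, 169, 81, 58, 1862]) [0.57318879 0.155896   0.015     ]
(array([327.1, 341.7]), [260, 266, 132, 145, 7414]) [0.71821838 0.09610315 0.015     ]
tool [-0.085142    0.23052742 15.31645634]
```

View pics/w8.png

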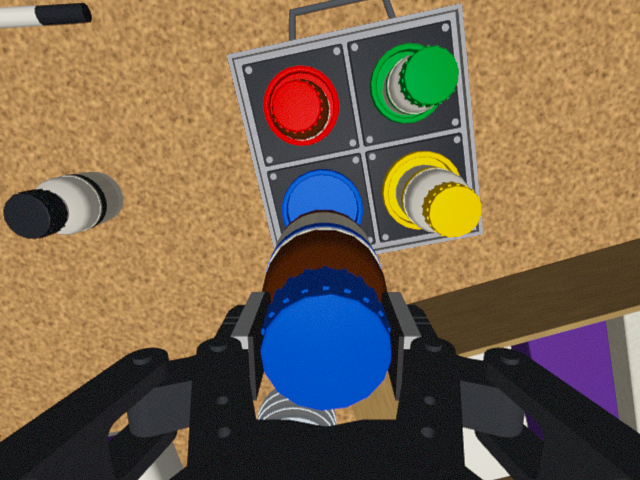

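Red, green and yellow stand in their inserts at (300,105), (415,80) and (430,190). Blue is held upright over its insert at (322,203), and black is untouched at (60,205). Lowering blue.

```bash
python3 -m jog '[{"jaw":1,"dx":-0.05,"dy":0.2,"dz":2,"twist":0},{"jaw":1,"dx":0,"dy":0,"dz":4,"twist":0},{"jaw":1,"dx":0,"dy":0,"dz":4,"twist":0},{"jaw":1,"dx":0,"dy":0,"dz":2,"twist":0},{"jaw":1,"dx":0,"dy":0,"dz":1,"twist":0}]'
python3 -m jog '[{"jaw":1,"dx":0,"dy":0,"dz":0.5,"twist":0},{"jaw":1,"dx":0,"dy":0,"dz":0.5,"twist":0},{"jaw":1,"dx":0,"dy":0,"dz":0.3,"twist":0},{"jaw":1,"dx":0,"dy":0,"dz":0.2,"twist":0},{"jaw":1,"dx":0,"dy":0,"dz":0,"twist":0}]'
python3 - <<'E'
from h import *
print('tool',to_tool([.5862,.1525,.0954]),sensors.read_state()['force'])
E
```

```text
t: 30.2
position: [0.5861, 0.1523, 0.1178]
tcp_rot: [-0.0, 0.841, 0.541, -0.001]
force: [-0.8, 0.2, -1.8]
width: 0.0432
t: 30.82
position: [0.5867, 0.1534, 0.1039]
tcp_rot: [0.0, 0.841, 0.542, 0.0]
force: [0.2, 0.5, -2.3]
width: 0.0426
tool [-0.10282338 -0.01274917  0.84509646] [ 0.18687022  0.47714361 -2.32658114]
```

```bash
python3 -m jog '[{"jaw":1,"dx":-0.05,"dy":0,"dz":0.3,"twist":0},{"jaw":1,"dx":0,"dy":0,"dz":0.2,"twist":0},{"jaw":1,"dx":0,"dy":0,"dz":0.2,"twist":0},{"jaw":1,"dx":0,"dy":0,"dz":0.15,"twist":0},{"jaw":1,"dx":0,"dy":0,"dz":0,"twist":0}]'
python3 -m jog '[{"jaw":1,"dx":0,"dy":0,"dz":0.05,"twist":0},{"jaw":1,"dx":0,"dy":0,"dz":0,"twist":0}]'
```

```text
t: 31.45
position: [0.5866, 0.1528, 0.0955]
tcp_rot: [0.0, 0.841, 0.542, 0.0]
force: [1.2, 0.0, -0.5]
width: 0.043
t: 31.7
position: [0.5867, 0.1528, 0.0954]
tcp_rot: [0.0, 0.841, 0.542, 0.0]
force: [-0.3, -1.5, 5.2]
width: 0.0433
```

Contact at the expected height. I release, lift and move clear.

```bash
python3 -m jog '[{"jaw":-0.1,"dx":0,"dy":0,"dz":0,"twist":0},{"jaw":-0.4,"dx":0,"dy":0,"dz":0,"twist":0},{"jaw":-0.4,"dx":0,"dy":0,"dz":0,"twist":0},{"jaw":-0.4,"dx":0,"dy":0,"dz":-1,"twist":0},{"jaw":-0.4,"dx":0,"dy":0,"dz":-4,"twist":0}]'
python3 -m jog '[{"jaw":-0.4,"dx":0,"dy":0,"dz":-5,"twist":0},{"jaw":-0.4,"dx":-1,"dy":0,"dz":-5,"twist":0},{"jaw":-0.4,"dx":-4,"dy":0,"dz":0,"twist":0},{"jaw":-0.4,"dx":-5,"dy":0,"dz":0,"twist":0},{"jaw":-0.4,"dx":-5,"dy":0,"dz":0,"twist":0}]'
python3 -m jog '[{"jaw":-0.4,"dx":-4,"dy":0,"dz":0,"twist":0},{"jaw":-0.4,"dx":0,"dy":0,"dz":0,"twist":0},{"jaw":-0.4,"dx":0,"dy":0,"dz":0,"twist":0}]'
python3 - <<'E'
from h import *
t=cam('top')['image'][160:310,130:350]; s=cam('scene')['image'][130:280,280:500]
cv2.imwrite('pics/f.png',np.vstack([cv2.resize(i,None,fx=2,fy=2,interpolation=cv2.INTER_CUBIC) for i in(t,s)]))
E
```

```text
t: 32.33
position: [0.5854, 0.1528, 0.1439]
tcp_rot: [-0.001, 0.841, 0.542, -0.002]
force: [0.8, -0.0, 0.7]
width: 0.0593
t: 32.95
position: [0.5239, 0.0153, 0.2456]
tcp_rot: [0.0, 0.84, 0.542, 0.0]
force: [0.0, 0.0, 0.8]
width: 0.0595
t: 33.33
position: [0.5083, -0.02, 0.2454]
tcp_rot: [0.0, 0.841, 0.542, 0.0]
force: [-0.0, 0.1, 1.2]
width: 0.0598
```

View pics/f.png

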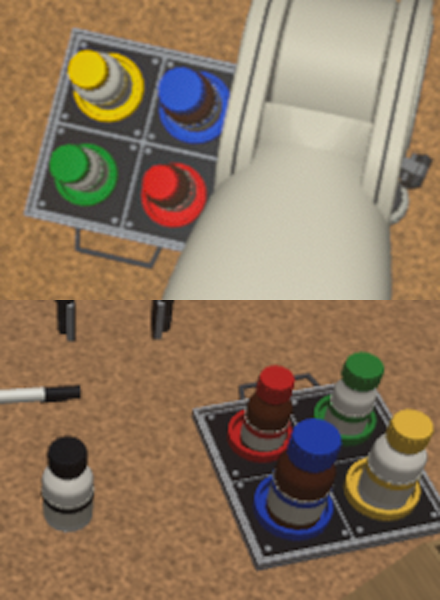

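All four bottles are in their own inserts in both views, and black is standing. I check the cap heights once by depth, then hand in.

```bash
python3 - <<'E'
from h import *
from rig import ctrl
c=cam('top');z=c['z_map']
for col,(u,v) in dict(yellow=(173,194),blue=(221,205),green=(164,240),red=(209,252)).items():
    d=np.median(z[v-3:v+4,u-3:u+4]); h=c['o'][2]-d  # camera looks nearly straight down
    P=c['o']+c['Rw']@(np.array([(u-c['cx'])/c['fx'],-(v-c['cy'])/c['fy'],-1])*d)
    print(col,P.round(3),'expected top z',H[col]+.012)
print('force',sensors.read_state()['force'])
print(ctrl.hand_in())
E
```

```text
yellow [0.61  0.246 0.117] expected top z 0.11599999999999999
blue [0.586 0.149 0.125] expected top z 0.124
green [0.52  0.264 0.103] expected top z 0.102
red [0.495 0.174 0.109] expected top z 0.108
force [-0.22731138  0.19093824 -0.34276513]
the job is handed in; nothing more can be done
None
```

I placed the red, green, yellow and blue bottles upright in the inserts of their own colours, let go of each, and handed the job in at about 33 s of robot time. The hand-in gave no verdict.

**Final checks:**
- **Seating:** the last depth reading puts all four cap tops within 1 mm of the fully seated height.
- **Centring:** the caps are about 2–6 mm from the insert centres I estimated. The 6 mm was green, and I chose those cap pixels by eye.
- **Released:** the last views show all four bottles upright with the gripper well clear. The force reading was near zero.
- **Spare:** the black-capped bottle is upright, and nothing came near it. I did not re-measure its position at the end.

**Problems along the way:** my first set of moves was refused because every row needs all five values. The arm did not move, and I resent the moves correctly.

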